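Lap a clamped rock slab, then unhitch the clamp bar and hold it up

TASK

Grip the lapping block and give the clamped rock slab one full pass, from the slab's end beside the latch to its end beside the hinge, keeping the block flat and in line with the slab and pressing steadily but gently (about 6 N), then set the block down flat on the bare table top and let go of it. Then open the clamp: pull the latch handle sideways against its spring to free the bar's coupler from the ball, without wrenching the bar up while it is still latched, and lift the bar by that handle until the coupler is about 8 cm higher than it lay. Finish while still gripping the latch handle and holding the bar raised and still; leave the other things on the table where they are.

Things in the scene. Friction and masses are not known exactly. Their poses are not given: they have to be found in the camera images.
- rig: Lapping clamp, fixed to the table: grey base plate 300 x 220 x 12 mm with everything on it. Origin: under the plate, on the bar's centre line; x runs along the bar from ball to hinge, y points to the slab's side, z up; plate spans x -150..150, y -80..140 mm. Steel bar 28 wide, 16 high, top at 68 mm when closed, along x at y = 0. Hinge cheeks 72 mm high.
- hinge_line (a point): Point on the bar's hinge axis, at (120, 0, 60) mm in the clamp's frame, on the bar's centre line. The axis is the clamp's y; the bar swings up about it.
- slab: Rock slab 170 x 100 x 18 mm on a sprung bed: sinks from 3 N on, 1 mm per further N, at most 10 mm. Origin: centre of its top face, 46 mm above the table unpressed, at (0, 70, 46) mm in the clamp's frame; axes as the clamp's. The bar's foot covers the edge up to y = -34 mm: the block's middle fits at y = 0..20 mm. A full pass carries it from x = -50 to 50 mm.
- block: Lapping block, loose, about 0.45 kg: dark steel sole 70 (x) x 50 (y) x 20 mm with a wooden handle on top, 50 mm long (x), 22 mm wide (y), reaching from 20 to 61 mm above the underside. Origin: centre of the underside. Stands on the table beside the clamp. Pinch the handle across its 22 mm.
- lens1: Bystander: hand magnifier, steel rim 72 mm across and 10 mm thick with an 85 mm handle, lying. Origin under the lens.
- lens2: Bystander: a second hand magnifier like lens1.
- jar: Bystander: closed specimen jar, 64 mm across, 65 mm tall. Origin under its centre.
- dish: Bystander: clear square dish of gravel, 70 x 70 x 28 mm. Origin under its centre.
- rock1: Bystander: rock lump, 60 mm across, 40 mm tall. Origin under it.
- rock2: Bystander: rock lump, 54 mm across, 36 mm tall. Origin under it.
- brush: Bystander: hand brush, lying. Origin under it.
- ball (a point): Centre of the 32 mm steel ball (flat underneath, on a post) that the coupler sits on: at (-110, 0, 55) mm in the clamp's frame.
- bar: The clamp's steel bar, 28 wide, 16 high, with its coupler. Origin on the hinge axis; closed it lies level, its free end towards the clamp's -x, axes as the clamp's. It swings up about its y axis; turned up 0.355 rad the coupler is 80 mm higher. With coupler and latch it weighs about 0.5 kg and falls back if let go.
- coupler (a point): Centre of the dark steel coupler housing on the bar's free end (54 mm along the bar x 48 x 36 mm, open below), which sits over the ball. The point is at the ball's centre when closed: 55 mm above the table, 230 mm from the hinge axis, 25 mm below the housing's top. Axes as the bar's.
- latch: Upright latch handle by the coupler, on the side away from the slab: black grip 24 (along the bar) x 12 (across) x 40 mm tall. Origin: on its centre line, 16 mm below its top. Closed, at (-110, -34, 108) mm in the clamp's frame. Slides 16 mm towards the bar's -y against a spring of 4 to 8 N; its tooth clears the ball from 10 mm on. Lifting it lifts the bar. Pinch across the 12 mm from above.

How it is judged:
By the outcome, as a careful person would: the job done as asked, in the order asked, and still so for the second after the job is handed in, while the arm keeps its last pose, push and grip.
It also fails if it takes over 69 s, if anything falls off the work surface, if the arm or the gripper's body presses on something with over 40 N, if the wrist force passes 120 N, or if a joint passes its speed limit or range.

ROBOT

A 7-joint arm with a two-finger parallel gripper is mounted at the origin on the work surface. World frame = base frame: x ahead of the robot, y to its left, z up, the work surface at z = 0. Lengths are in mm, angles in rad, forces in N, time in s.
With the tool pointing down it reaches from about 400 to 900 mm from the base axis. Payload 5.6 kg.
Tool frame: the origin (TCP) lies on the centre line of the jaws, within the pads' length; the fingertips stand 14 mm ahead of it and the grasp point (between the pads) lies 5 mm behind it; z points along the fingers, y is the direction in which the jaws open and shut (so a half turn about z gives the same grasp; the last joint's range is limited). The gripper opens to 92 mm and grips with 3 to 60 N. Pads are 20 mm wide; open, the fingers measure 128 mm over their backs; the gripper's body (75 mm by 189 mm) begins 69 mm behind the grasp point.
Start: joints at [-1.242, 0.468, -0.012, 1.603, 0.006, 1.071, -0.056], TCP at [236.181, 605.58, 228.592] pointing down, gripper open.
Joint ranges: [-2.53, 2.53], [-0.31, 2.02], [-1.57, 1.55], [0.28, 2.44], [-1.29, 4.43], [0.15, 1.84], [-2.92, 2.92]. Speed limits (rad/s): [2.57, 2.57, 3.14, 3.14, 3.14, 3.14, 3.14].

INTERFACE

Orientations are given as a unit quaternion [w, x, y, z].
In Python, from bench import telemetry, optics, manip gives the robot as it stands.
- The arm moves only by the tool apply_moves, never from a script. Its argument "rows" is a list of rows, each a list of 7 numbers: the shift along the world's x, y, z normalised to -1 to 1, where 1 is 20 mm, then the turn, a rotation vector about the world's x, y, z normalised to -1 to 1, where 1 is 90 degrees, then the opening, from -1 (shut) to 1 (fully open). A call has 1 to 12 rows; each row shifts and turns the pose as measured when the row begins; what a row does not reach is not made up. A row lasts 1/12 s, in which the tool goes at most 41.7 mm and 7.16 degrees, less where a joint would pass 70% of its speed; a pose out of reach is approached as far as the arm can. A call with a number of a shift or a turn outside -1 to 1 is refused whole. A call with a gripper value outside its range is refused whole. The fingers move at their own pace and stop on an object; "grip_force" is the grip in N (left out, the last holds). Time passes only in rows, so rows that do not move let the fingers close. It gives the time, the measured TCP pose, the force and the opening at its end, in the units of the state.
- telemetry.sense(): the state, without advancing time (a new reading comes with each control period).
- optics.capture(name): name is "side" or "top" or "wrist"; returns a dict with "color" (400x640x3 uint8, red, green, blue), "fov_y" (degrees; the focal length in pixels is half the picture's height over the tangent of half this angle, whatever the lens; pixels are square), "cx", "cy" (the principal point, pixels), "rvec" (rotation vector, rad) and "tvec" (3), from world to camera coordinates, as OpenCV has them. Camera axes: x right, y down, z forward; pixel columns grow to the right and rows downward; lengths in mm; the calibration is good to about 2 mm. A picture is of the moment at which its call begins. There is no depth.
- manip.finish_job(): hands the job in, once; it reports no verdict.
The state is a dict: "t": time; "joints": joint angles; "joint_vel": joint speeds; "tau": joint torques, N m; "tcp_pos": TCP position; "tool_rot": TCP orientation; "force": force on the tool from outside, world axes, zero at the start; "torque": the same for the moment, N m; "grip_width": finger opening in mm.
Only numpy, scipy, OpenCV 4.12 (cv2) and the standard library are available. Lean on these libraries where they do the work, as an engineer would, in place of code of your own. Each camera call takes 0.05 s, during which the arm holds its last target. There are 200 camera calls.

## Working session

There is one attempt and no reset: what is moved stays moved. The work goes in short steps, Python scripts to look and compute and a tool call to move; the robot and the scene stay as the last step left them, time stands still between calls to the robot, and variables do not carry over. Pictures are saved under pics/ and viewed, about 8 in all and at most 12, crops included, and the job is handed in when it is done.

Besides the shell and the picture viewer there is one more tool, called after "Emit:" by a JSON object that holds its "name" and its "arguments". apply_moves: Moves the arm, as the interface text tells. Scaled input: -1 to 1 covers 20 mm each way for a shift and 90 degrees each way for a turn. Its arguments: {"type":"object","properties":{"rows":{"type":"array","items":{"type":"array","items":{"type":"number","minimum":-1,"maximum":1}}},"grip_force":{"type":"number"}},"required":["rows"]}

```bash
mkdir -p pics; ls; cat > h.py <<'E'
import numpy as np, cv2
from bench import telemetry, optics, manip
def cap(n,save=None):
    c=optics.capture(n)
    if save: cv2.imwrite('pics/'+save,c['color'][:,:,::-1])
    return c
def cam(c):
    h,w=c['color'].shape[:2]; f=h/2/np.tan(np.radians(c['fov_y'])/2)
    return np.array([[f,0,c['cx']],[0,f,c['cy']],[0,0,1.]]),cv2.Rodrigues(np.array(c['rvec'],float))[0],np.array(c['tvec'],float)
def ray(c,u,v):
    K,R,t=cam(c); d=R.T@np.linalg.solve(K,[u,v,1.]); return -R.T@t,d/np.linalg.norm(d)
def onz(c,u,v,z):
    o,d=ray(c,u,v); return o+d*(z-o[2])/d[2]
def proj(c,P):
    K,R,t=cam(c); p=(R@np.atleast_2d(P).T).T+t; p=(K@p.T).T; return p[:,:2]/p[:,2:]
E
python3 - <<'E'
from h import *
for n in('top','side'):
    c=cap(n,n+'0.png'); print(n,c['fov_y'],c['cx'],c['cy'],ray(c,320,200), [k for k in c])
print(telemetry.sense())
E
```

```text
pics
top 48.23194210688139 319.52207814569977 201.0754998185919 (array([ 386.97505473,    2.99758822, 1390.40611015]), array([ 0.10982813, -0.01004824, -0.9938998 ])) ['color', 'fov_y', 'cx', 'cy', 'rvec', 'tvec']
side 51.46894286425767 322.48419166122557 194.21432549122832 (array([  -9.70284763, -670.41935869,  754.3384207 ]), array([ 0.49728194,  0.61226942, -0.61468433])) ['color', 'fov_y', 'cx', 'cy', 'rvec', 'tvec']
{'t': 0.1, 'joints': array([-1.24198356,  0.4682743 , -0.01159103,  1.60352107,  0.00598748,
        1.0714087 , -0.05629173]), 'joint_vel': array([-0.00271786, -0.00139728, -0.00046934, -0.00258124,  0.00055068,
        0.00113375, -0.00209835]), 'tau': array([ 1.13178994e-03, -5.21647346e+01, -1.22053485e-02, -2.44368213e+01,
       -5.68040845e-02,  1.39742007e-02,  7.66882204e-05]), 'tcp_pos': array([236.03107691, 605.0933446 , 227.74952364]), 'tool_rot': array([-9.18968736e-05,  1.84873078e-01,  9.82762089e-01, -7.83121506e-04]), 'force': array([ 0.11546969, -0.82398615, -0.026179  ]), 'torque': array([-0.01159071, -0.0349799 , -0.02657703]), 'grip_width': 91.86224430745506}
```

View top.

View pics/top0.png

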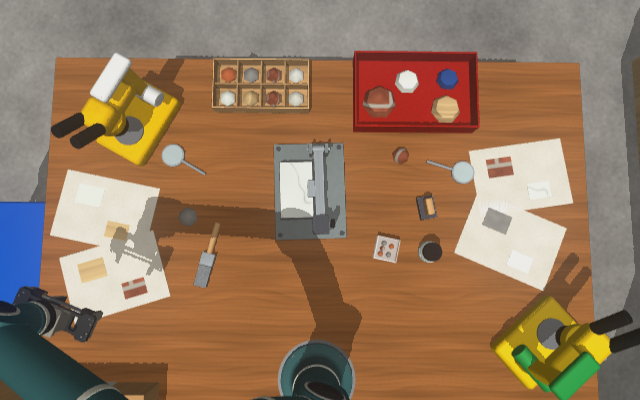

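View pics/side0.png

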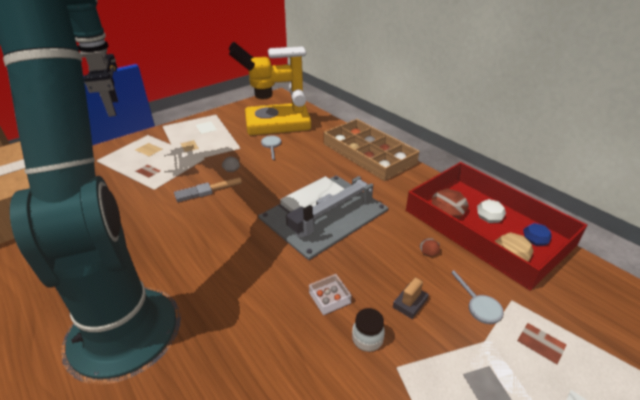

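```bash
python3 - <<'E'
from h import *
c=cap('top')
for n,u,v,z in [('c1',275,144,12),('c2',343,144,12),('c3',346,237,12),('c4',276,238,12),('block',427,208,40),('jar',430,251,40),('dish',386,248,15),('coupler',326,215,80)]: print(n,onz(c,u,v,z).round(1))
w=cap('wrist','w0.png'); o,d=ray(w,320,200); print(w['fov_y'],o,d,telemetry.sense()['tcp_pos'])
K,R,t=cam(w); print(R)
E
```

```text
c1 [715.4 131.5  12. ]
c2 [717.2 -82.3  12. ]
c3 [425.3 -91.6  12. ]
c4 [420.9 123.6  12. ]
block [ 514.  -336.3   40. ]
jar [ 384.  -342.8   40. ]
dish [ 392.3 -214.1   15. ]
coupler [487.5 -28.1  80. ]
59.90414038476195 [173.87089655 629.50959459 384.04026562] [ 0.22525616 -0.0902533  -0.97011031] [236.07425081 605.27390723 228.00820461]
[[ 0.36267357  0.93191497 -0.00154108]
 [ 0.90438179 -0.35155851  0.24186813]
 [ 0.22485875 -0.0891129  -0.97030791]]
```

Emit:
{"name": "apply_moves", "arguments": {"rows": [[0.45,-1,0.3,0,0,0.01,1],[0.45,-1,0.3,0,0,0.01,1],[0.45,-1,0.3,0,0,0.01,1],[0.45,-1,0.3,0,0,0.01,1],[0.45,-1,0.3,0,0,0.01,1],[0.45,-1,0.3,0,0,0.01,1],[0.45,-1,0.3,0,0,0.01,1],[0.45,-1,0.3,0,0,0.01,1],[0.45,-1,0.3,0,0,0.01,1],[0.45,-1,0.3,0,0,0.01,1],[0.45,-1,0.3,0,0,0.01,1],[0.45,-1,0.3,0,0,0.01,1]]}}

```text
t: 1.2
tcp_pos: [341.6, 356.0, 297.8]
tool_rot: [-0.002, 0.082, 0.997, -0.004]
force: [0.4, 1.4, -0.3]
grip_width: 92.3
```

Emit:
{"name": "apply_moves", "arguments": {"rows": [[0.5,-1,0.1,0,0,0.01,1],[0.5,-1,0.1,0,0,0.01,1],[0.5,-1,0.1,0,0,0.01,1],[0.5,-1,0.1,0,0,0.01,1],[0.5,-1,0.1,0,0,0.01,1],[0.5,-1,0.1,0,0,0.01,1],[0.5,-1,0.1,0,0,0.01,1],[0.5,-1,0.1,0,0,0.01,1],[0.5,-1,0.1,0,0,0.01,1],[0.5,-1,0.1,0,0,0.01,1],[0.5,-1,0.1,0,0,0.01,1],[0.5,-1,0.1,0,0,0.01,1]]}}

```text
t: 2.2
tcp_pos: [464.8, 102.4, 324.6]
tool_rot: [-0.001, -0.017, 1.0, -0.002]
force: [0.4, -0.1, 0.1]
grip_width: 92.0
```

Emit:
{"name": "apply_moves", "arguments": {"rows": [[0.5,-1,0.1,0,0,0.01,1],[0.5,-1,0,0,0,0,1],[0.5,-1,0,0,0,0,1],[0.5,-0.8,0,0,0,0,1],[0,0,0,0,0,0,1],[0,0,0,0,0,0,1]]}}

```text
t: 2.7
tcp_pos: [507.0, 17.1, 327.2]
tool_rot: [-0.0, -0.022, 1.0, -0.003]
force: [1.1, 0.6, -0.0]
grip_width: 92.1
```

```bash
python3 - <<'E'
from h import *
w=cap('wrist','w1.png'); s=telemetry.sense(); print(s['tcp_pos'],s['tool_rot'],s['force'])
import pickle; pickle.dump(w,open('w1.pkl','wb'))
E
```

```text
[506.96844141  17.0856911  327.2438996 ] [-2.97147099e-04 -2.20566166e-02  9.99752151e-01 -3.00902655e-03] [-0.41088356 -1.58609662  0.13660719]
```

View pics/w1.png

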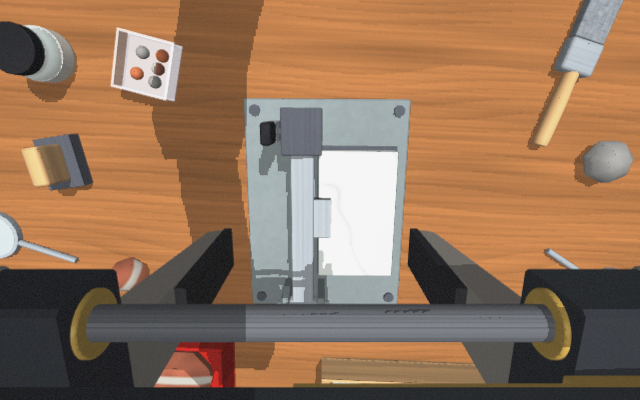

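```bash
python3 - <<'E'
from h import *
import pickle; w=pickle.load(open('w1.pkl','rb'))
im=w['color']; 
g=cv2.cvtColor(im,cv2.COLOR_RGB2GRAY)
# slab white mask
m=((im.min(2)>205)).astype('uint8'); m[:140]=0;m[290:]=0;m[:,:300]=0;m[:,410:]=0
m=cv2.morphologyEx(m,cv2.MORPH_OPEN,np.ones((5,5)))
cs=max(cv2.findContours(m,0,2)[0],key=cv2.contourArea); ap=cv2.approxPolyDP(cs,4,True)[:,0]
for p in ap: print('slab',p,onz(w,*p,46).round(1))
# plate: greyish-green vs wood
for n,u,v in [('A',246,99),('B',410,100),('C',394,303),('b1',255,110),('b2',399,111),('b3',388,296),('b4',261,296)]: print(n,onz(w,u,v,12).round(1))
# latch dark
d=(im.max(2)<40).astype('uint8'); d[:110]=0; d[150:]=0; d[:,:255]=0; d[:,285:]=0
ys,xs=np.nonzero(d); print('latch px',xs.min(),xs.max(),ys.min(),ys.max())
for u in(xs.min(),xs.max()+1):print(onz(w,u,(ys.min()+ys.max())/2,124).round(1))
# coupler top
for u,v in[(281,108),(322,108),(322,156),(281,156)]: print('coup',onz(w,u,v,80).round(1))
for u,v in[(22,150),(60,143),(70,180),(32,188)]: print('handle',onz(w,u,v,61).round(1))
big=cv2.resize(im[80:320,0:420],None,fx=1.9,fy=1.9,interpolation=cv2.INTER_CUBIC); cv2.imwrite('pics/w1c.png',big[:,:,::-1])
E
```

```text
slab [322 151] [485.8  16.2  46. ]
slab [319 196] [544.   14.9  46. ]
slab [331 198] [545.9  30.6  46. ]
slab [330 235] [596.6  31.9  46. ]
slab [319 238] [601.6  17.4  46. ]
slab [323 263] [637.3  24.4  46. ]
slab [331 264] [638.2  35.4  46. ]
slab [332 274] [653.   37.5  46. ]
slab [389 275] [650.8 115.6  46. ]
slab [397 152] [482.9 110.2  46. ]
A [426.3 -86.   12. ]
B [418.  127.9  12. ]
C [712.6 135.2  12. ]
b1 [439.7 -74.3  12. ]
b2 [432.5 115.   12. ]
b3 [701.4 125.1  12. ]
b4 [710.5 -65.5  12. ]
latch px 269 274 122 144
[461.9 -38.9 124. ]
[461.6 -32.8 124. ]
coup [436.3 -32.2  80. ]
coup [434.2  13.8  80. ]
coup [488.1  16.3  80. ]
coup [490.2 -31.3  80. ]
handle [ 499.5 -348.7   61. ]
handle [ 489.  -301.2   61. ]
handle [ 534.2 -294.9   61. ]
handle [ 546.6 -343.9   61. ]
```

View pics/w1c.png

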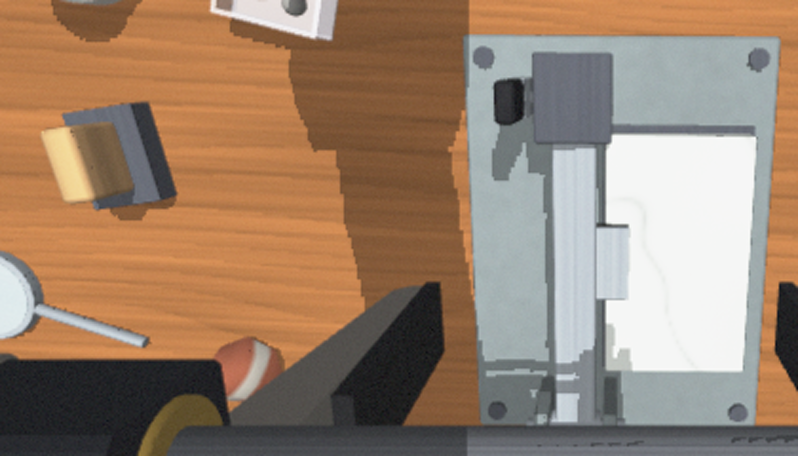

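```bash
python3 - <<'E'
from h import *
import pickle; w=pickle.load(open('w1.pkl','rb'))
for u,v in [(42,131),(79,126),(97,198),(60,203),(69.5,164.5)]: print(onz(w,u/1.9,80+v/1.9,61).round(1))
for u,v in [(63,112),(130,104),(155,200),(95,209)]: print('sole',onz(w,u/1.9,80+v/1.9,20).round(1))
E
```

```text
[ 498.2 -348.4   61. ]
[ 494.  -324.1   61. ]
[ 540.7 -319.3   61. ]
[ 545.2 -344.2   61. ]
[ 519.2 -334.    61. ]
sole [ 489.9 -366.7   20. ]
sole [ 482.3 -319.2   20. ]
sole [ 550. -310.   20.]
sole [ 558.6 -354.3   20. ]
```

Emit:
{"name": "apply_moves", "arguments": {"rows": [[0,-1,0,0,0,0.01,1],[0,-1,0,0,0,0.01,1],[0,-1,0,0,0,0.01,1],[0,-1,0,0,0,0.01,1],[0,-1,-0.3,0,0,0.01,1],[0,-1,-0.3,0,0,0.01,1],[0,-1,-0.3,0,0,0,1],[0,-1,-0.4,0,0,0,1],[0,-1,-0.5,0,0,0,1],[0,-1,-0.5,0,0,0,1],[0,-1,-0.5,0,0,0,1],[0,-1,-0.5,0,0,0,1]]}}

```text
t: 3.75
tcp_pos: [506.2, -208.6, 260.1]
tool_rot: [0.002, -0.09, 0.996, 0.002]
force: [0.9, 0.3, -0.3]
grip_width: 91.7
```

Emit:
{"name": "apply_moves", "arguments": {"rows": [[0,-1,-0.5,0,0,0,1],[0,-1,-0.5,0,0,0,1],[0,-1,-0.5,0,0,0,1],[0,-1,-0.5,0,0,0,1],[0,-0.8,-0.5,0,0,0,1],[0,0,0,0,0,0,1],[0,0,0,0,0,0,1]]}}

```text
t: 4.33
tcp_pos: [506.8, -300.7, 204.6]
tool_rot: [0.0, -0.095, 0.995, 0.006]
force: [-0.3, 0.1, 1.3]
grip_width: 91.9
```

```bash
python3 - <<'E'
from h import *
w=cap('wrist','w2.png'); s=telemetry.sense(); print(s['tcp_pos'],s['tool_rot'],s['joints'].round(2))
import pickle; pickle.dump(w,open('w2.pkl','wb'))
im=w['color'];hsv=cv2.cvtColor(im,cv2.COLOR_RGB2HSV)
u,v=proj(w,[519,-335,61])[0];print(u,v)
cv2.imwrite('pics/w2c.png',cv2.resize(im[60:260,200:440],None,fx=3,fy=3,interpolation=cv2.INTER_CUBIC)[:,:,::-1])
E
```

```text
[ 506.67843273 -300.47868759  204.62795483] [ 2.75052726e-04 -9.50286379e-02  9.95458077e-01  5.71824248e-03] [ 0.07  0.42  0.53  1.8  -0.26  0.99  2.47]
278.6018279184598 197.16887568943142
```

View pics/w2c.png

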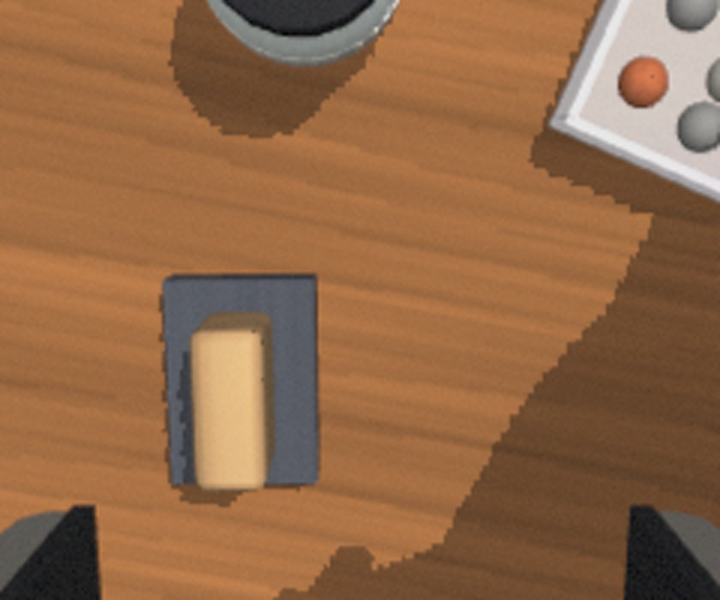

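```bash
python3 - <<'E'
from h import *
import pickle; w=pickle.load(open('w2.pkl','rb'))
for z,q in((20,[(165,280),(316,275),(318,485),(173,487)]),(61,[(193,332),(264,331),(266,488),(197,490)])):
    P=np.array([onz(w,200+u/3,60+v/3,z)[:2] for u,v in q]); print(P.round(1).tolist(),P.mean(0))
    d=P[3]-P[0]+P[2]-P[1]; e=P[1]-P[0]+P[2]-P[3]; print(np.arctan2(d[1],d[0]),np.arctan2(-e[0],e[1]))
E
```

```text
[[490.4, -367.3], [479.6, -319.4], [550.0, -305.8], [559.9, -354.4]] [ 519.97281632 -336.74798833]
0.18661042383575532 0.21186085154472586
[[497.9, -351.0], [493.7, -330.8], [540.7, -322.3], [545.2, -342.6]] [ 519.38853535 -336.66291799]
0.17848172676480753 0.21020941882965466
```

Emit:
{"name": "apply_moves", "arguments": {"rows": [[0.3,-0.9,-0.5,0,0,0,0.2],[0.3,-0.9,-0.5,0,0,0,0.2],[0.05,0,-1,0,0,0,0.2],[0,0,-1,0,0,0,0.2],[0,0,-1,0,0,0,0.2],[0,0,-1,0,0,0,0.2],[0,0,-1,0,0,0,0.2],[0,0,0,0,0,0,0.2]]}}

```text
t: 5.05
tcp_pos: [530.1, -322.5, 87.6]
tool_rot: [0.008, -0.105, 0.994, 0.008]
force: [-0.2, 1.4, 0.5]
grip_width: 55.0
```

```bash
python3 - <<'E'
from h import *
s=telemetry.sense(); print(s['tcp_pos'],s['tool_rot'],s['force'],s['grip_width'])
E
```

```text
[ 530.10942278 -322.50088305   87.57356719] [ 0.00773144 -0.10488799  0.99442479  0.00762027] [-0.24049057  1.38017075  0.48642503] 55.02018429035944
```

```bash
cat >> h.py <<'E'
from scipy.spatial.transform import Rotation as Ro
def fix(p,yaw,tilt=0):
    "shift & turn in move units to target TCP p, tool down with y axis at 90deg+yaw; tilt about the rotated y"
    s=telemetry.sense(); q=s['tool_rot']; R=Ro.from_quat([q[1],q[2],q[3],q[0]])
    T=Ro.from_euler('z',yaw)*Ro.from_euler('y',tilt)*Ro.from_quat([0,1,0,0])
    rv=(T*R.inv()).as_rotvec()
    print('t',s['t'].__round__(2),'tcp',s['tcp_pos'].round(1),'F',s['force'].round(1),'w',round(s['grip_width'],1),'j',s['joints'].round(2))
    print('shift',((np.array(p)-s['tcp_pos'])/20).round(2),'turn',(rv/(np.pi/2)).round(4))
E
python3 -c "
from h import *
fix([519.6,-336.7,38],.195)"
```

```text
t 5.05 tcp [ 530.1 -322.5   87.6] F [-0.2  1.4  0.5] w 55.0 j [ 0.17  0.62  0.45  1.8  -0.39  0.81  2.6 ]
shift [-0.53 -0.71 -2.48] turn [-0.0106  0.0089 -0.0097]
```

Emit:
{"name": "apply_moves", "arguments": {"rows": [[-0.5,-0.7,0,-0.01,0.01,-0.01,0.2],[0,0,0,0,0,0,0.2],[0,0,0,0,0,0,0.2]]}}

```text
t: 5.3
tcp_pos: [521.7, -334.9, 90.3]
tool_rot: [-0.0, -0.099, 0.995, 0.0]
force: [-0.0, 0.6, 0.4]
grip_width: 54.9
```

```bash
python3 -c "
from h import *
fix([519.6,-336.7,38],.195)"
```

```text
t 5.3 tcp [ 521.7 -334.9   90.3] F [-0.   0.6  0.4] w 54.9 j [ 0.17  0.62  0.47  1.8  -0.37  0.81  2.59]
shift [-0.1  -0.09 -2.62] turn [-0.     -0.0005 -0.0016]
```

Emit:
{"name": "apply_moves", "arguments": {"rows": [[-0.1,-0.1,-0.5,0,0,0,0.2],[0,0,-0.5,0,0,0,0.2],[0,0,-0.5,0,0,0,0.2],[0,0,-0.5,0,0,0,0.2],[0,0,-0.5,0,0,0,0.2],[0,0,-0.2,0,0,0,0.2],[0,0,0,0,0,0,0.2],[0,0,0,0,0,0,0.2]], "grip_force": 30}}

```text
t: 5.97
tcp_pos: [520.6, -337.6, 33.2]
tool_rot: [0.001, -0.098, 0.995, -0.001]
force: [-0.2, 0.1, -0.4]
grip_width: 54.9
```

```bash
python3 -c "
from h import *
fix([519.6,-336.7,38],.195)"
```

```text
t 5.97 tcp [ 520.6 -337.6   33.2] F [-0.2  0.1 -0.4] w 54.9 j [ 0.21  0.7   0.42  1.82 -0.42  0.71  2.63]
shift [-0.05  0.05  0.24] turn [ 0.0009  0.002  -0.0013]
```

Emit:
{"name": "apply_moves", "arguments": {"rows": [[0,0,0.3,0,0,0,0.2],[0,0,0,0,0,0,0.2],[0,0,0,0,0,0,0.2]]}}

```text
t: 6.22
tcp_pos: [520.7, -337.9, 40.0]
tool_rot: [0.001, -0.098, 0.995, -0.001]
force: [0.0, -0.7, 0.3]
grip_width: 55.2
```

Emit:
{"name": "apply_moves", "arguments": {"rows": [[0,0,0,0,0,0,-0.5],[0,0,0,0,0,0,-1],[0,0,0,0,0,0,-1],[0,0,0,0,0,0,-1],[0,0,0,0,0,0,-1],[0,0,0,0,0,0,-1]]}}

```text
t: 6.72
tcp_pos: [521.8, -337.9, 41.9]
tool_rot: [0.003, -0.098, 0.995, -0.001]
force: [-0.4, 0.4, -0.8]
grip_width: 22.2
```

```bash
python3 -c "
from h import *
fix([519.6,-336.7,38],.195)"
```

```text
t 6.72 tcp [ 521.8 -337.9   41.9] F [-0.4  0.4 -0.8] w 22.2 j [ 0.2   0.69  0.43  1.82 -0.41  0.72  2.63]
shift [-0.11  0.06 -0.19] turn [ 0.0013  0.0037 -0.0014]
```

Emit:
{"name": "apply_moves", "arguments": {"rows": [[0,0,0.5,0,0,0,-1],[0,0,1,0,0,0,-1],[0,0,1,0,0,0,-1],[0,0,1,0,0,0,-1],[0,0,1,0,0,0,-1],[0,0.5,1,0,0,0,-1],[0,1,1,0,0,-0.01,-1],[0,1,1,0,0,-0.01,-1],[0,1,0.5,0,0,-0.01,-1],[0,1,0,0,0,-0.01,-1],[0,1,0,0,0,-0.01,-1],[0,1,0,0,0,-0.01,-1]]}}

```text
t: 7.72
tcp_pos: [511.6, -206.9, 208.2]
tool_rot: [-0.003, -0.043, 0.999, 0.0]
force: [0.5, -0.1, -4.1]
grip_width: 22.2
```

Emit:
{"name": "apply_moves", "arguments": {"rows": [[0,1,0,0,0,-0.01,-1],[0,1,0,0,0,-0.01,-1],[0,1,0,0,0,-0.01,-1],[0,1,0,0,0,-0.01,-1],[0,1,0,0,0,0,-1],[0,1,0,0,0,0,-1],[0,1,0,0,0,0,-1],[0,1,0,0,0,0,-1],[0,1,0,0,0,0,-1],[0,1,0,0,0,0,-1],[0,0,0,0,0,0,-1]]}}

```text
t: 8.63
tcp_pos: [503.5, 6.4, 209.2]
tool_rot: [-0.006, -0.01, 1.0, 0.002]
force: [0.4, 0.7, -3.9]
grip_width: 21.8
```

```bash
python3 -c "
from h import *
fix([519.5,71.5,120],.032)"
```

```text
t 8.63 tcp [503.5   6.4 209.2] F [ 0.4  0.7 -3.9] w 21.8 j [-0.5   0.26  0.5   1.99 -0.16  0.94  1.67]
shift [ 0.8   3.25 -4.46] turn [-0.0023 -0.0081  0.0076]
```

Emit:
{"name": "apply_moves", "arguments": {"rows": [[0.2,0.9,0,0,-0.003,0.003,-1],[0.2,0.9,0,0,-0.003,0.003,-1],[0.2,0.9,0,0,-0.002,0.002,-1],[0.1,0.2,-0.5,0,0,0,-1],[0.1,0.1,-1,0,0,0,-1],[0,0,-1,0,0,0,-1],[0,0,-1,0,0,0,-1],[0,0,-0.4,0,0,0,-1],[0,0,0,0,0,0,-1],[0,0,0,0,0,0,-1]]}}

```text
t: 9.47
tcp_pos: [516.4, 62.5, 127.3]
tool_rot: [-0.001, -0.015, 1.0, -0.0]
force: [-0.4, -0.6, -3.4]
grip_width: 21.5
```

```bash
python3 -c "
from h import *
fix([519.5,71.5,88],.032)
w=cap('wrist','w3.png')"
```

```text
t 9.47 tcp [516.4  62.5 127.3] F [-0.4 -0.6 -3.4] w 21.5 j [-0.54  0.41  0.43  2.02 -0.24  0.76  1.64]
shift [ 0.15  0.45 -1.97] turn [ 0.0005 -0.0018  0.0012]
```

View pics/w3.png

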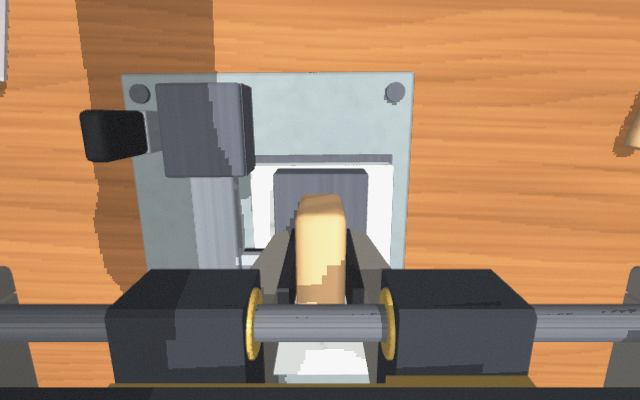

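```bash
python3 - <<'E'
from h import *
w=cap('wrist')
for n,u,v,z in [('A',123,75,12),('B',413,72,12),('bolt',139.5,93,14),('bolt',395.5,91.5,14),('slab',393.5,163,46),('slab',391,262,46),('sl',253,164,46),('sole',274,172,105),('sole',367,171.5,105),('lat',80,112,124),('lat',83,160,124),('lat',118,112,124),('lat',118,158,124),('coup',157,84,80),('coup',241,83,80),('coup',245,177,80),('coup',163,177,80)]: print(n,onz(w,u,v,z).round(1))
fix([519.5,71.5,88],.032)
E
```

```text
A [426.4 -87.2  12. ]
B [417.7 127.5  12. ]
bolt [438.9 -75.2  14. ]
bolt [432.  115.3  14. ]
slab [481.1 111.2  46. ]
slab [554.4 115.3  46. ]
sl [484.8  14.6  46. ]
sole [480.   36.7 105. ]
sole [478.3  85.1 105. ]
lat [452.4 -47.4 124. ]
lat [474.  -48.9 124. ]
lat [451.9 -30.4 124. ]
lat [472.6 -32.7 124. ]
coup [436.5 -31.9  80. ]
coup [434.5  15.1  80. ]
coup [487.8  16.2  80. ]
coup [489.3 -32.6  80. ]
t 9.57 tcp [517.   62.8 128.1] F [ 0.6  0.1 -3.2] w 22.1 j [-0.54  0.4   0.43  2.02 -0.24  0.76  1.64]
shift [ 0.12  0.43 -2.  ] turn [ 0.0001 -0.0007  0.0011]
```

Emit:
{"name": "apply_moves", "arguments": {"rows": [[0.15,0.55,-0.5,0,0,0.005,-1],[0,0,-0.5,0,0,0,-1],[0,0,-0.4,0,0,0,-1],[0,0,0,0,0,0,-1],[0,0,0,0,0,0,-1]]}}

```text
t: 9.98
tcp_pos: [522.7, 75.9, 100.1]
tool_rot: [0.002, -0.02, 1.0, 0.001]
force: [0.2, -1.0, -3.2]
grip_width: 21.8
```

```bash
python3 -c "
from h import *
fix([520,74,88],.038)"
```

```text
t 9.98 tcp [522.7  75.9 100.1] F [ 0.2 -1.  -3.2] w 21.8 j [-0.53  0.46  0.4   2.02 -0.27  0.71  1.65]
shift [-0.14 -0.1  -0.6 ] turn [-0.0014  0.0031 -0.0012]
```

Emit:
{"name": "apply_moves", "arguments": {"rows": [[-0.2,-0.1,-0.2,-0.001,0.003,-0.001,-1],[0,0,-0.2,0,0,0,-1],[0,0,-0.1,0,0,0,-1],[0,0,0,0,0,0,-1]]}}

```text
t: 10.32
tcp_pos: [518.2, 73.5, 89.2]
tool_rot: [-0.0, -0.019, 1.0, 0.0]
force: [0.2, -0.0, -3.8]
grip_width: 22.1
```

```bash
python3 -c "
from h import *
fix([520,74,88],.038)"
```

```text
t 10.32 tcp [518.2  73.5  89.2] F [ 0.2 -0.  -3.8] w 22.1 j [-0.53  0.47  0.4   2.04 -0.28  0.69  1.66]
shift [ 0.09  0.03 -0.06] turn [-0.0002 -0.0002  0.0001]
```

Emit:
{"name": "apply_moves", "arguments": {"rows": [[0,0,-0.1,0,0,0,-1],[0,0,-0.05,0,0,0,-1],[0,0,0,0,0,0,-1]]}}

```text
t: 10.57
tcp_pos: [518.5, 73.4, 86.7]
tool_rot: [0.0, -0.019, 1.0, 0.0]
force: [-1.8, -0.5, 0.8]
grip_width: 21.6
```

Emit:
{"name": "apply_moves", "arguments": {"rows": [[0,0,-0.05,0,0,0,-1],[0,0,0,0,0,0,-1]]}}

```text
t: 10.73
tcp_pos: [518.5, 73.4, 86.3]
tool_rot: [0.0, -0.019, 1.0, 0.001]
force: [-3.1, 0.5, 0.2]
grip_width: 22.1
```

Emit:
{"name": "apply_moves", "arguments": {"rows": [[0,0,-0.1,0,0,0,-1],[0,0,-0.02,0,0,0,-1]]}}

```text
t: 10.9
tcp_pos: [518.7, 73.4, 84.4]
tool_rot: [0.0, -0.019, 1.0, 0.001]
force: [-2.5, 0.1, 2.4]
grip_width: 21.9
```

Emit:
{"name": "apply_moves", "arguments": {"rows": [[0.2,0.008,-0.01,0,0,0,-1],[0.25,0.01,-0.01,0,0,0,-1],[0.25,0.01,-0.01,0,0,0,-1],[0.25,0.01,-0.01,0,0,0,-1]]}}

```text
t: 11.23
tcp_pos: [537.1, 74.6, 83.7]
tool_rot: [-0.002, -0.019, 1.0, 0.001]
force: [-3.4, -0.0, 3.9]
grip_width: 21.9
```

Emit:
{"name": "apply_moves", "arguments": {"rows": [[0.25,0.01,0.05,0,-0.002,0,-1],[0.25,0.01,0.01,0,0,0,-1],[0.25,0.01,0,0,0,0,-1],[0.25,0.01,0,0,0,0,-1]]}}

```text
t: 11.57
tcp_pos: [559.7, 75.5, 84.8]
tool_rot: [0.0, -0.019, 1.0, 0.001]
force: [-2.8, -0.1, 2.3]
grip_width: 21.9
```

Emit:
{"name": "apply_moves", "arguments": {"rows": [[0.25,0.01,0,0,-0.001,0,-1],[0.25,0.01,0,0,0,0,-1],[0.25,0.01,0,0,0,0,-1],[0.25,0.01,0,0,0,0,-1]]}}

```text
t: 11.9
tcp_pos: [582.0, 76.4, 84.6]
tool_rot: [0.001, -0.019, 1.0, 0.001]
force: [-3.8, 0.5, 2.4]
grip_width: 21.7
```

Emit:
{"name": "apply_moves", "arguments": {"rows": [[0.25,0.01,0,0,0,0,-1],[0.25,0.01,0,0,0,0,-1],[0.25,0.01,0,0,0,0,-1],[0.25,0.01,0,0,0,0,-1]]}}

```text
t: 12.23
tcp_pos: [604.2, 77.3, 84.6]
tool_rot: [0.001, -0.019, 1.0, 0.001]
force: [-4.1, -0.4, 3.1]
grip_width: 22.0
```

```bash
python3 -c "
from h import *
fix([624.5,78,84.7],.038)"
```

```text
t 12.23 tcp [604.2  77.3  84.6] F [-4.1 -0.4  3.1] w 22.0 j [-0.47  0.6   0.39  1.83 -0.31  0.77  1.69]
shift [1.01 0.04 0.01] turn [-0.0015  0.001   0.0002]
```

Emit:
{"name": "apply_moves", "arguments": {"rows": [[0.25,0.01,0.005,0,0,0,-1],[0.25,0.01,0,0,0,0,-1],[0.25,0.01,0,0,0,0,-1],[0.13,0.005,0,0,0,0,-1],[0,0,0,0,0,0,-1]]}}

```text
t: 12.65
tcp_pos: [625.2, 78.1, 84.7]
tool_rot: [0.001, -0.019, 1.0, 0.001]
force: [-2.9, 0.9, 2.1]
grip_width: 21.9
```

Emit:
{"name": "apply_moves", "arguments": {"rows": [[0,0,0.5,0,0,0,-1],[0,0,1,0,0,0,-1],[0,0.3,1,0,0,0,-1],[-0.2,1,0.3,0,0,0,-1],[-0.2,1,0,0,0,0,-1],[-0.2,1,0,0,0,0,-1],[-0.2,1,0,0,0,0,-1],[-0.2,1,0,0,0,0,-1],[-0.2,1,0,0,0,0,-1],[0,0.7,-0.3,0,0,0,-1],[0,0,0,0,0,0,-1]]}}

```text
t: 13.57
tcp_pos: [602.7, 220.2, 138.1]
tool_rot: [0.007, -0.016, 1.0, -0.0]
force: [-1.0, 0.3, -3.8]
grip_width: 22.0
```

```bash
python3 -c "
from h import *
fix([600,225,42],.038)"
```

```text
t 13.57 tcp [602.7 220.2 138.1] F [-1.   0.3 -3.8] w 22.0 j [-0.7   0.57  0.4   1.73 -0.27  0.89  1.42]
shift [-0.13  0.24 -4.81] turn [-0.      0.0089  0.0044]
```

Emit:
{"name": "apply_moves", "arguments": {"rows": [[0,0.2,-0.8,0,0.009,0.004,-1],[0,0,-1,0,0,0,-1],[0,0,-1,0,0,0,-1],[0,0,-0.7,0,0,0,-1],[0,0,-0.4,0,0,0,-1],[0,0,0,0,0,0,-1],[0,0,0,0,0,0,-1]]}}

```text
t: 14.15
tcp_pos: [606.0, 217.9, 56.9]
tool_rot: [0.002, -0.018, 1.0, -0.002]
force: [-0.0, 0.6, -4.2]
grip_width: 21.8
```

```bash
python3 -c "
from h import *
fix([600,225,42],.038)"
```

```text
t 14.15 tcp [606.  217.9  56.9] F [-0.   0.6 -4.2] w 21.8 j [-0.66  0.68  0.36  1.75 -0.32  0.77  1.46]
shift [-0.3   0.36 -0.74] turn [0.003  0.0028 0.0018]
```

Emit:
{"name": "apply_moves", "arguments": {"rows": [[0,0,-0.4,0.003,0.003,0.002,-1],[0,0,-0.2,0,0,0,-1],[0,0,-0.05,0,0,0,-1],[0,0,0,0,0,0,-1]]}}

```text
t: 14.48
tcp_pos: [608.3, 216.7, 45.3]
tool_rot: [0.002, -0.018, 1.0, 0.001]
force: [-0.1, 0.5, -3.3]
grip_width: 21.6
```

```bash
python3 -c "
from h import *
fix([600,225,42],.038)"
```

```text
t 14.48 tcp [608.3 216.7  45.3] F [-0.1  0.5 -3.3] w 21.6 j [-0.65  0.7   0.35  1.75 -0.33  0.75  1.48]
shift [-0.41  0.41 -0.16] turn [-0.0008  0.0022  0.0007]
```

Emit:
{"name": "apply_moves", "arguments": {"rows": [[0,0,-0.12,0,0.002,0,-1],[0,0,-0.05,0,0,0,-1],[0,0,0,0,0,0,-1]]}}

```text
t: 14.73
tcp_pos: [609.1, 217.1, 42.8]
tool_rot: [0.001, -0.019, 1.0, 0.001]
force: [-0.2, -0.6, -4.0]
grip_width: 21.8
```

Emit:
{"name": "apply_moves", "arguments": {"rows": [[0,0,-0.06,0,0,0,-1],[0,0,-0.04,0,0,0,-1],[0,0,0,0,0,0,-1]]}}

```text
t: 14.98
tcp_pos: [609.5, 217.4, 42.3]
tool_rot: [0.001, -0.019, 1.0, 0.002]
force: [-0.6, 0.1, -4.4]
grip_width: 21.7
```

Emit:
{"name": "apply_moves", "arguments": {"rows": [[0,0,-0.1,0,0,0,-1],[0,0,-0.06,0,0,0,-1]]}}

```text
t: 15.15
tcp_pos: [609.8, 217.7, 41.9]
tool_rot: [0.001, -0.019, 1.0, 0.002]
force: [-3.9, -1.4, 6.4]
grip_width: 21.8
```

Emit:
{"name": "apply_moves", "arguments": {"rows": [[0,0,0.02,0,0,0,0],[0,0,0,0,0,0,0],[0,0,0,0,0,0,0],[0,0,0.5,0,0,0,0],[0,0,1,0,0,0,0],[0,0,1,0,0,0,0],[0,0,1,0,0,0,0],[0,0,1,0,0,0,0],[0,0,1,0,0,0,0],[0,0,1,0,0,0,0]]}}

```text
t: 15.98
tcp_pos: [609.4, 217.5, 177.5]
tool_rot: [0.001, -0.019, 1.0, 0.001]
force: [-0.0, 0.2, -0.4]
grip_width: 45.9
```

```bash
python3 -c "
from h import *
fix([455,-44,220],.038)
cap('wrist','w4.png')"
```

```text
t 15.98 tcp [609.4 217.5 177.5] F [-0.   0.2 -0.4] w 45.9 j [-0.69  0.53  0.42  1.68 -0.25  0.98  1.42]
shift [ -7.72 -13.07   2.12] turn [-0.0017  0.0011  0.0005]
```

View pics/w4.png

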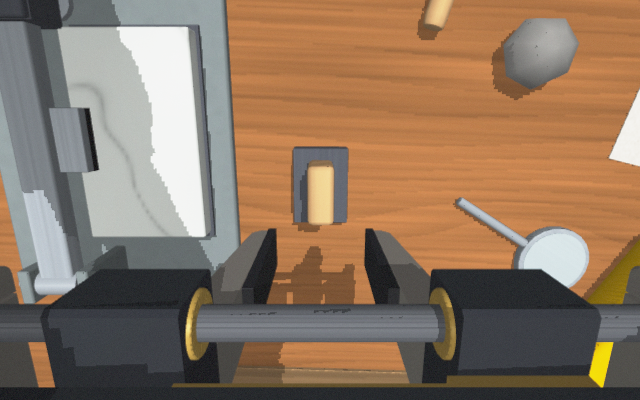

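Emit:
{"name": "apply_moves", "arguments": {"rows": [[-0.5,-1,0.5,0,0,0,0],[-0.5,-1,0.5,0,0,0,0],[-0.6,-1,0.5,0,0,0,0],[-0.6,-1,0.4,0,0,0,0],[-0.6,-1,0.2,0,0,0,0],[-0.6,-1,0,0,0,0,0],[-0.6,-1,0,0,0,0,0],[-0.6,-1,0,0,0,0,0],[-0.6,-1,0,0,0,0,0],[-0.6,-1,0,0,0,0,0],[-0.6,-1,0,0,0,0,0],[-0.6,-1,0,0,0,0,0]]}}

```text
t: 17.03
tcp_pos: [470.5, -25.1, 234.9]
tool_rot: [0.014, -0.023, 1.0, 0.007]
force: [-0.0, -0.7, 0.1]
grip_width: 46.3
```

```bash
python3 -c "
from h import *
fix([463,-43,220],.038)"
```

```text
t 17.03 tcp [470.5 -25.1 234.9] F [-0.  -0.7  0.1] w 46.3 j [-0.5   0.14  0.54  2.07 -0.11  0.93  1.72]
shift [-0.37 -0.89 -0.75] turn [-0.0095  0.018  -0.0049]
```

Emit:
{"name": "apply_moves", "arguments": {"rows": [[-0.4,-0.6,-0.7,-0.01,0.018,-0.005,0],[0,-0.2,0,0,0,0,0],[0,0,0,0,0,0,0]]}}

```text
t: 17.28
tcp_pos: [460.8, -45.6, 221.2]
tool_rot: [0.0, -0.015, 1.0, -0.0]
force: [-0.1, 0.3, -0.0]
grip_width: 45.7
```

```bash
python3 -c "
from h import *
fix([463,-43,220],.038)
w=cap('wrist')
import pickle; pickle.dump(w,open('w5.pkl','wb'))
u,v=proj(w,[463,-43,124])[0].astype(int); print(u,v)
u0,v0=u-100,max(v-80,0); print(u0,v0)
cv2.imwrite('pics/w5.png',cv2.resize(w['color'][v0:v0+150,u0:u0+200],None,fx=4,fy=4,interpolation=cv2.INTER_CUBIC)[:,:,::-1])"
```

```text
t 17.28 tcp [460.8 -45.6 221.2] F [-0.1  0.3 -0. ] w 45.7 j [-0.48  0.16  0.56  2.08 -0.1   0.93  1.74]
shift [ 0.11  0.13 -0.06] turn [0.0003 0.0003 0.0051]
324 207
224 127
```

View pics/w5.png

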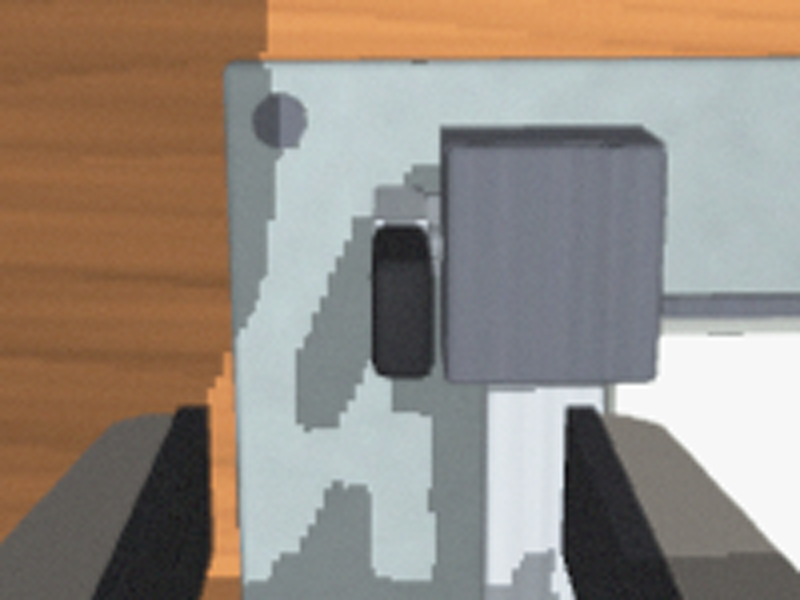

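Emit:
{"name": "apply_moves", "arguments": {"rows": [[0.1,0.1,-0.7,0,0,0.005,0],[0,0,-1,0,0,0,0],[0,0,-1,0,0,0,0],[0,0,-1,0,0,0,0],[0,0,-0.5,0,0,0,0],[0,0,0,0,0,0,0],[0,0,0,0,0,0,0]]}}

```text
t: 17.92
tcp_pos: [469.1, -34.8, 133.3]
tool_rot: [0.001, -0.026, 1.0, -0.0]
force: [-0.7, -0.4, 0.5]
grip_width: 46.2
```

```bash
python3 -c "
from h import *
fix([463,-43,106],.038)"
```

```text
t 17.92 tcp [469.1 -34.8 133.3] F [-0.7 -0.4  0.5] w 46.2 j [-0.43  0.32  0.51  2.14 -0.23  0.73  1.85]
shift [-0.3  -0.41 -1.37] turn [ 0.0003  0.0019 -0.0087]
```

Emit:
{"name": "apply_moves", "arguments": {"rows": [[-0.35,-0.45,0,0,0.002,-0.008,0],[0,0,-0.3,0,0,0,0],[0,-0.05,-0.4,0,0,0,0],[0,-0.05,-0.4,0,0,0,0],[0,0,-0.2,0,0,0,0],[0,0,0,0,0,0,0]]}}

```text
t: 18.42
tcp_pos: [464.2, -46.2, 108.1]
tool_rot: [0.003, -0.019, 1.0, 0.0]
force: [-0.3, -0.1, 0.3]
grip_width: 46.1
```

```bash
python3 -c "
from h import *
fix([463,-43,106],.038)"
```

```text
t 18.42 tcp [464.2 -46.2 108.1] F [-0.3 -0.1  0.3] w 46.1 j [-0.39  0.36  0.49  2.17 -0.28  0.67  1.91]
shift [-0.06  0.16 -0.1 ] turn [-0.0005  0.0039 -0.0004]
```

Emit:
{"name": "apply_moves", "arguments": {"rows": [[-0.05,0.16,-0.1,0,0.004,0,0],[0,0,0,0,0,0,-0.5],[0,0,0,0,0,0,-0.5]], "grip_force": 35}}

```text
t: 18.67
tcp_pos: [463.1, -43.0, 105.6]
tool_rot: [-0.001, -0.019, 1.0, 0.0]
force: [-0.2, 0.2, -0.3]
grip_width: 34.2
```

```bash
python3 -c "
from h import *
fix([463,-43,106],.038)"
```

```text
t 18.67 tcp [463.1 -43.  105.6] F [-0.2  0.2 -0.3] w 34.2 j [-0.39  0.37  0.49  2.17 -0.28  0.67  1.9 ]
shift [-0.   -0.    0.02] turn [-0.0004 -0.0009  0.0001]
```

Emit:
{"name": "apply_moves", "arguments": {"rows": [[0,0,0,0,0,0,-1],[0,0,0,0,0,0,-1],[0,0,0,0,0,0,-1],[0,0,0,0,0,0,-1],[0,0,0,0,0,0,-1],[0,0,0,0,0,0,-1]]}}

```text
t: 19.17
tcp_pos: [463.5, -42.7, 106.0]
tool_rot: [-0.0, -0.019, 1.0, 0.0]
force: [0.3, -0.2, -1.5]
grip_width: 11.7
```

Emit:
{"name": "apply_moves", "arguments": {"rows": [[0.005,-0.15,0,0,0,0,-1],[0.008,-0.2,0,0,0,0,-1],[0.008,-0.2,0,0,0,0,-1]]}}

```text
t: 19.42
tcp_pos: [463.8, -50.4, 106.0]
tool_rot: [-0.001, -0.021, 1.0, 0.003]
force: [0.6, 5.4, 0.7]
grip_width: 11.9
```

Emit:
{"name": "apply_moves", "arguments": {"rows": [[0.008,-0.2,0,0,0,0,-1],[0.005,-0.12,0,0,0,0,-1],[0,-0.05,0,0,0,0,-1]]}}

```text
t: 19.67
tcp_pos: [464.0, -54.5, 106.0]
tool_rot: [-0.001, -0.021, 1.0, 0.005]
force: [-0.4, 6.7, 0.1]
grip_width: 11.7
```

```bash
python3 -c "
from h import *
fix([464.1,-57,106],.038)"
```

```text
t 19.67 tcp [464.  -54.5 106. ] F [-0.4  6.7  0.1] w 11.7 j [-0.36  0.37  0.49  2.16 -0.29  0.68  1.95]
shift [ 0.   -0.12  0.  ] turn [-0.0069 -0.0016 -0.0032]
```

Emit:
{"name": "apply_moves", "arguments": {"rows": [[0.005,-0.15,0,-0.005,0,-0.003,-1],[0.005,-0.1,0,-0.003,0,0,-1],[0,-0.08,0,0,0,0,-1]]}}

```text
t: 19.92
tcp_pos: [464.1, -56.4, 106.0]
tool_rot: [-0.002, -0.02, 1.0, 0.003]
force: [-0.2, 8.5, 0.6]
grip_width: 11.7
```

Emit:
{"name": "apply_moves", "arguments": {"rows": [[0.03,-0.09,0.12,0,0.006,0,-1],[0.05,-0.09,0.2,0,0.012,0,-1],[0.05,-0.09,0.23,0,0.013,0,-1]]}}

```text
t: 20.17
tcp_pos: [466.4, -56.5, 116.5]
tool_rot: [-0.027, -0.022, 0.999, 0.007]
force: [1.0, 7.2, -1.8]
grip_width: 12.1
```

```bash
python3 -c "
from h import *
fix([465.5,-57,118],.038,.05)"
```

```text
t 20.17 tcp [466.4 -56.5 116.5] F [ 1.   7.2 -1.8] w 12.1 j [-0.36  0.38  0.5   2.11 -0.27  0.77  1.93]
shift [-0.05 -0.03  0.07] turn [-0.0091 -0.003  -0.0035]
```

Emit:
{"name": "apply_moves", "arguments": {"rows": [[0.055,-0.09,0.23,-0.003,0.012,-0.001,-1],[0.06,-0.09,0.23,-0.003,0.012,-0.001,-1],[0.065,-0.09,0.23,-0.002,0.013,-0.001,-1],[0.07,-0.09,0.23,-0.002,0.013,0,-1]]}}

```text
t: 20.5
tcp_pos: [471.9, -56.5, 135.0]
tool_rot: [-0.069, -0.021, 0.997, 0.004]
force: [-0.0, 7.2, -1.6]
grip_width: 11.7
```

```bash
cat >> h.py <<'E'
def arc():
    s=telemetry.sense(); th=None
    from scipy.optimize import brentq
    dz=s['tcp_pos'][2]-106
    th=brentq(lambda a:46*np.cos(a)+230*np.sin(a)-46-dz,-.1,.8); x=464.1+230-230*np.cos(th)+46*np.sin(th)
    print('theta',th,'want x',x,'coupler rise',230*np.sin(th)+5*(1-np.cos(th))); fix([x,-57,s['tcp_pos'][2]],.038,th)
E
python3 -c "
from h import *
arc()"
```

```text
theta 0.12814839977807052 want x 471.8646538595712 coupler rise 29.43452627979278
t 20.5 tcp [471.9 -56.5 135. ] F [-0.   7.2 -1.6] w 11.7 j [-0.37  0.4   0.52  2.03 -0.23  0.91  1.89]
shift [ 0.   -0.03  0.  ] turn [-0.0072 -0.006  -0.0022]
```

Emit:
{"name": "apply_moves", "arguments": {"rows": [[0.078,-0.09,0.23,-0.003,0.011,-0.001,-1],[0.082,-0.09,0.23,-0.003,0.012,-0.001,-1],[0.087,-0.09,0.23,-0.002,0.012,-0.001,-1],[0.091,-0.09,0.22,-0.002,0.013,0,-1],[0.096,-0.09,0.22,-0.002,0.013,0,-1],[0.1,-0.09,0.22,-0.002,0.013,0,-1],[0.105,-0.09,0.22,-0.002,0.013,0,-1]]}}

```text
t: 21.08
tcp_pos: [484.7, -54.6, 165.8]
tool_rot: [-0.141, -0.021, 0.99, 0.003]
force: [-1.2, 7.7, -0.6]
grip_width: 12.0
```

```bash
python3 -c "
from h import *
arc()"
```

```text
theta 0.27046437881608176 want x 484.75143883868725 coupler rise 61.63292678100977
t 21.08 tcp [484.7 -54.6 165.8] F [-1.2  7.7 -0.6] w 12.0 j [-0.37  0.46  0.53  1.88 -0.21  1.15  1.87]
shift [ 0.   -0.12  0.  ] turn [-0.0077 -0.0085 -0.0021]
```

Emit:
{"name": "apply_moves", "arguments": {"rows": [[0.11,-0.1,0.22,-0.003,0.012,-0.001,-1],[0.115,-0.1,0.22,-0.003,0.012,-0.001,-1],[0.118,-0.1,0.2,-0.002,0.011,-0.001,-1],[0.09,-0.1,0.15,-0.002,0.008,0,-1],[0,-0.1,0,0,0,0,-1]]}}

```text
t: 21.5
tcp_pos: [493.3, -54.1, 181.1]
tool_rot: [-0.179, -0.021, 0.984, 0.004]
force: [-3.2, 7.4, 0.5]
grip_width: 12.0
```

```bash
python3 -c "
from h import *
arc()"
```

```text
theta 0.345373293767294 want x 493.25490348305146 coupler rise 78.16128309208489
t 21.5 tcp [493.3 -54.1 181.1] F [-3.2  7.4  0.5] w 12.0 j [-0.36  0.51  0.53  1.8  -0.2   1.27  1.86]
shift [-0.   -0.14  0.  ] turn [-0.0097 -0.0095 -0.0013]
```

Emit:
{"name": "apply_moves", "arguments": {"rows": [[0.05,-0.08,0.08,-0.005,-0.003,0,-1],[0,-0.06,0.02,-0.002,-0.002,0,-1],[0,-0.06,0,0,0,0,-1],[0,-0.06,0,0,0,0,-1]]}}

```text
t: 21.83
tcp_pos: [493.1, -51.7, 181.1]
tool_rot: [-0.177, -0.022, 0.984, 0.004]
force: [-1.9, 6.5, -0.9]
grip_width: 12.0
```

Emit:
{"name": "apply_moves", "arguments": {"rows": [[0,-0.06,0,0,0,0,-1],[0,-0.06,0,0,0,0,-1],[0,-0.06,0,0,0,0,-1]]}}

```text
t: 22.08
tcp_pos: [492.4, -50.5, 179.9]
tool_rot: [-0.179, -0.024, 0.984, 0.008]
force: [-0.3, 6.8, -0.6]
grip_width: 11.9
```

```bash
python3 -c "
from h import *
arc()
print(telemetry.sense()['joint_vel'].round(3))
c=cap('side'); arc()
cv2.imwrite('pics/s9.png',cv2.resize(c['color'][130:330,180:450],None,fx=2.8,fy=2.8,interpolation=cv2.INTER_CUBIC)[:,:,::-1])"
```

```text
theta 0.3392530768800957 want x 492.5172072590024 coupler rise 76.82503434401256
t 22.08 tcp [492.4 -50.5 179.9] F [-0.3  6.8 -0.6] w 11.9 j [-0.36  0.5   0.52  1.8  -0.21  1.27  1.87]
shift [ 0.01 -0.32  0.  ] turn [-0.0147 -0.013  -0.0038]
[ 0.016  0.006 -0.011  0.002 -0.02   0.004  0.026]
theta 0.33912630069452127 want x 492.5020061054308 coupler rise 76.79732623349864
t 22.13 tcp [492.4 -50.6 179.9] F [-1.5  6.5  0.2] w 11.8 j [-0.36  0.5   0.52  1.8  -0.21  1.27  1.87]
shift [ 0.01 -0.32  0.  ] turn [-0.0147 -0.0131 -0.0037]
```

View pics/s9.png

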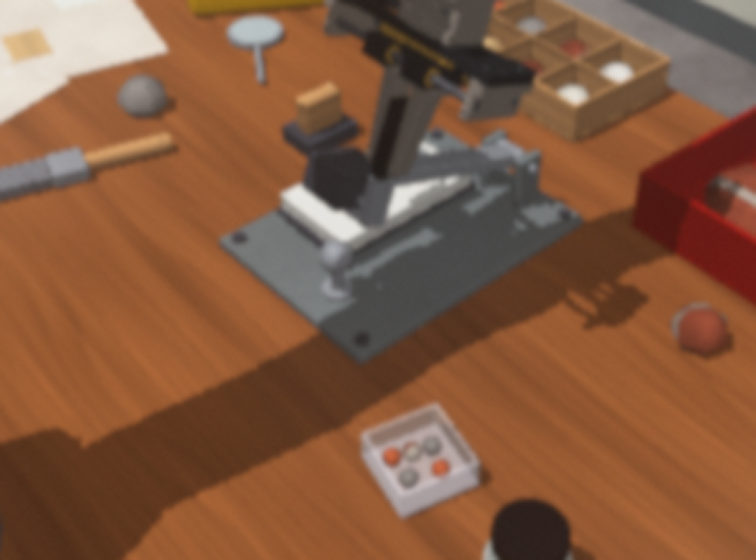

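Emit:
{"name": "apply_moves", "arguments": {"rows": [[0.06,-0.1,0.13,-0.006,0,-0.002,-1],[0.03,-0.1,0.08,-0.003,0,-0.001,-1],[0.01,-0.1,0.03,0,0,0,-1],[0,-0.1,0.01,0,0,0,-1]]}}

```text
t: 22.47
tcp_pos: [494.1, -51.8, 182.7]
tool_rot: [-0.18, -0.022, 0.983, 0.006]
force: [-1.3, 5.8, -2.2]
grip_width: 11.8
```

```bash
python3 -c "
from h import *
arc()
for i in range(4): cap('top')
arc(); print(telemetry.sense()['joint_vel'].round(3))"
```

```text
theta 0.3531496667622648 want x 494.2030718791655 coupler rise 79.85516672218544
t 22.47 tcp [494.1 -51.8 182.7] F [-1.3  5.8 -2.2] w 11.8 j [-0.36  0.5   0.53  1.79 -0.2   1.27  1.86]
shift [ 0.   -0.26  0.  ] turn [-0.0123 -0.0053 -0.0022]
theta 0.3528253299867628 want x 494.1632837232632 coupler rise 79.78460801598048
t 22.67 tcp [494.1 -51.9 182.6] F [-0.5  6.8 -1.9] w 11.7 j [-0.36  0.5   0.53  1.79 -0.2   1.27  1.86]
shift [ 0.   -0.25  0.  ] turn [-0.0121 -0.0055 -0.002 ]
[-0.003  0.002 -0.001  0.     0.     0.002  0.   ]
```

Raised 79.8 mm and steady; handing in.

```bash
python3 -c "
from h import *
print(manip.finish_job())"
```

```text
the job is handed in; nothing more can be done
None
```

The job is done and handed in at about 22.7 s. `finish_job` gave no verdict, so what follows rests on my own checks.

- **Lapping pass:** The block went flat and in line with the slab from about x = -53 to +53 mm in the slab frame, at about y = 10 mm. Contact force was about 6 N, with a brief reading of about 7.5 N early in the stroke.
- **Block set down:** I set it down flat on the bare table at about (607, 217) mm, to the slab's side of the clamp, and let go. The wrist camera showed it lying flat with nothing near it. The fingers pushed down a little at touchdown: the force read +6.4 N, against about -4 N with the block hanging.
- **Clamp opened:** I pulled the latch about 13.7 mm sideways against roughly 7 to 8 N of spring. I then lifted the bar along its hinge arc, and no lift force built up while it was still near the ball.
- **Final state:** The coupler is about 79.8 mm higher, worked out from the arm's pose. The handle is still gripped, with the jaws 11.7 mm apart. Joint speeds are near zero.

The last side picture showed the ball exposed, the bar raised, and the objects in view unmoved. It was taken before a final 3 mm rise, and I viewed no picture after that. Two small disagreements remain: during the lift the latch crept back about 4 mm of its pull, well after it was clear of the ball, and the tool's tilt differs from the bar's by about 0.02 rad.

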